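Find the hidden lock notch in a scraping stand with the spring key

TASK

Lock the build plate's scraping stand: take the orange lock key from its white holder, put its blade into the rail's slot at the green-marked end until it stands on the slot floor, and slide it along the slot, gently and without lifting, until the blade drops into the lock notch hidden somewhere in the slot floor. Stop there, see that the key is fully home with its collar flat on the rail, and let go. Do not force the key, and leave the bottle, carton and tub alone.

Things in the scene. Friction and masses are not known exactly. Their poses are not given: they have to be found in the camera images.
- key: Orange lock key, upright, about 140 g. Origin: centre of its collar's underside; z up. Collar 30 (x) x 36 (y) x 6 mm. Steel blade 5 (x) x 12 mm (y) reaching 36 mm below the origin, sprung: it gives up to 6 mm upward, from about 2 N to about 5 N, then is solid. A half turn about z makes no difference. Starts in the holder, collar on its top.
- key_grip (a point): Point in the middle of the key's handle, 36 mm above the key's origin; axes as the key's. The handle is 14 mm (x) by 18 mm (y), from 6 to 66 mm above the key's origin.
- holder: White fixed holder block 66 x 66 x 44 mm with a 39 mm deep pocket, about 9 by 16 mm, in the centre of its top; the key stands in it and is drawn straight up. Origin: centre of its underside.
- stand: Fixed scraping stand with a grey rail. Origin: centre of the rail's underside; z up; y along the slot towards the green-marked end. Rail 50 mm (x) by 290 mm (y), flat top 50 mm above the origin, slot in it along y at x = 0. On the far (+x) side a low platform with the aluminium build plate, up to 60 mm high, reaches x = +140 mm.
- slot (a point): Centre of the slot's mouth, on the rail's top; axes as the stand's. Slot from y = -80 to +80 mm, 8 mm wide, mouth bevelled to 16 mm over the top 5 mm, floor 26 mm below the top: on it the collar stands 10 mm (spring pressed: 4 mm) above the rail. In the floor is one notch, 16 mm long, 12 mm deep, square walls, centre anywhere in y = -45 to +15 mm. Only there the collar can lie on the rail.
- entry (a point): Point at the slot's mouth on the rail's top at the green-marked end (x = 0, y = 66 mm, z = 50 mm of the stand), where the blade goes in.
- bottle: Dark closed bottle with a white label, 72 mm across, 170 mm high. Origin: centre of its underside. Leave alone.
- carton: Cardboard box 70 x 90 x 100 mm. Origin: centre of its underside. Leave alone.
- tub: Grey open tub 80 x 110 x 60 mm. Origin: centre of its underside. Leave alone.
Mind the look-alikes: they are no part of the job. Of the things that look like the key, the middle-sized one is meant.

How it is judged:
By the outcome, as a careful person would: the job done as asked, in the order asked, and still so for the second after the job is handed in, with the robot touching nothing.
It also fails if it takes over 53 s, if anything falls off the work surface, if the arm or the gripper's body presses on something with over 40 N, if the wrist force passes 120 N, or if a joint passes its speed limit or range.

ROBOT

A 6-joint arm with a two-finger parallel gripper is mounted at the origin on the work surface. World frame = base frame: x ahead of the robot, y to its left, z up, the work surface at z = 0. Lengths are in mm, angles in rad, forces in N, time in s.
With the tool pointing down it reaches from about 275 to 1000 mm from the base axis. Payload 8.4 kg.
Tool frame: the origin (TCP) lies at the very end of the fingers, on their centre line; the grasp point (between the pads) lies 19 mm behind it (r.tcp_to_grasp is the distance from the TCP to the grasp point, in mm); z points along the fingers, y is the line along which they close (so a half turn about z gives the same grasp; the last joint's range is limited). The gripper opens to 85 mm and grips with 20 to 120 N. Pads are 22 mm wide; open, the fingers measure 114 mm over their backs; the gripper's body (76 mm by 85 mm) begins 54 mm behind the grasp point. The pads swing forward as they close: fully open they stand 13 mm farther back than shut.
Start: joints at [-1.125, 0.353, 1.633, -0, 1.155, -0.002], TCP at [270.614, -563.379, 231.281] pointing down, gripper open.
Joint ranges: [-2.63, 2.63], [-0.92, 2.1], [0.06, 2.66], [-1.3, 4.44], [0, 2.69], [-3.02, 3.02]. Speed limits (rad/s): [2.22, 2.22, 2.79, 3.14, 3.14, 3.14].

INTERFACE

Orientations are given as [roll, pitch, yaw] about the fixed x, y, z axes, in that order (R = Rz(yaw) Ry(pitch) Rx(roll)).
In Python, from rig import r gives the robot as it stands. The module is installed in compiled form; this text tells all that it offers.
- The arm moves only by the tool play_rows, never from a script. Its argument "rows" is a list of rows, each an object with "dp": the shift along the tool's x, y, z in units of 40 mm (1.0 is 40 mm), a list of three; "turn": the turn, a rotation vector about the tool's x, y, z in units of 6 degrees (1.0 is 6 degrees), a list of three; "fingers": the closure, from 0 (fully open) to 1 (shut). In form: [{"dp": [tx, ty, tz], "turn": [wx, wy, wz], "fingers": fingers}, ...]. A call has 1 to 5 rows; each row shifts and turns the commanded pose from where the row before left it, along the tool's axes as they then stand; what a row does not reach is not made up. A row lasts 1/12 s, in which the tool goes at most 41.7 mm and 7.16 degrees, less where a joint would pass 70% of its speed; a pose out of reach is approached as far as the arm can. A call is refused whole if a number of a shift passes 1 or a number of a turn 1, either way. A call with a gripper value outside its range is refused whole. The fingers move at their own pace and stop on an object; "force" is the grip in N (left out, the last holds). Time passes only in rows, so rows that do not move let the fingers close. It gives the time, the measured TCP pose, the force, the opening and the grip force at its end, in the units of the state.
- r.sense(): the state, without advancing time (a new reading comes with each control period).
- r.grab_frame(name): name is "scene" or "top" or "wrist"; returns a dict with "pixels" (384x512x3 uint8, red, green, blue), "fx", "fy", "cx", "cy" (pixels), "pose" (4x4, takes a point from camera to world coordinates). Camera axes: x right, y down, z forward; pixel columns grow to the right and rows downward; lengths in mm; the calibration is good to about 2 mm. A picture is of the moment at which its call begins. There is no depth.
- r.sign_off(): hands the job in; it is judged then, once.
The state is a dict: "clock": time; "qpos": joint angles; "qvel": joint speeds; "joint_efforts": joint torques, N m; "eef_pos": TCP position; "tcp_rot": TCP orientation; "contact_force": force on the tool from outside, world axes, zero at the start; "wrist_torque": the same for the moment, N m; "opening": opening from 0.0 (shut) to 1.0 (fully open); "grasp_force": force on a finger pad.
Only numpy, scipy, OpenCV 4.12 (cv2) and the standard library are available. Lean on these libraries where they do the work, as an engineer would, in place of code of your own. Each camera call takes 0.05 s, during which the arm holds its last target. There are 200 camera calls.

## Working session

There is one attempt and no reset: what is moved stays moved. The work goes in short steps, Python scripts to look and compute and a tool call to move; the robot and the scene stay as the last step left them, time stands still between calls to the robot, and variables do not carry over. Pictures are saved under pics/ and viewed, at most 10 in all, crops included, and the job is handed in when it is done.

Besides the shell and the picture viewer there is one more tool, called after "Emit:" by a JSON object that holds its "name" and its "arguments". play_rows: Moves the arm, as the interface text tells. Its arguments: {"type":"object","properties":{"rows":{"type":"array"},"force":{"type":"number"}},"required":["rows"]}

```bash
mkdir -p pics; cat > h.py <<'E'
import numpy as np, cv2
from rig import r
def grab(n,save=None):
    f=r.grab_frame(n); im=cv2.cvtColor(f["pixels"],cv2.COLOR_RGB2BGR)
    if save: cv2.imwrite("pics/"+save,im)
    return f,im
def onplane(f,u,v,z):
    T=np.array(f["pose"]); d=T[:3,:3]@np.array([(u-f["cx"])/f["fx"],(v-f["cy"])/f["fy"],1]); o=T[:3,3]
    return o+d*(z-o[2])/d[2]
def proj(f,p):
    T=np.array(f["pose"]); c=T[:3,:3].T@(np.array(p)-T[:3,3]); return f["fx"]*c[0]/c[2]+f["cx"],f["fy"]*c[1]/c[2]+f["cy"]
E
python3 - <<'E'
from h import *
a=grab("scene"); b=grab("top")
cv2.imwrite("pics/a.png",cv2.resize(a[1],(800,600)));cv2.imwrite("pics/b.png",cv2.resize(b[1],(800,600)))
for f,_ in(a,b): print(np.round(f["pose"],3).tolist(),f["fx"],f["cx"],f["cy"])
print(r.sense())
E
```

```text
[[0.838, 0.281, -0.468, 1001.412], [0.546, -0.459, 0.701, -618.665], [-0.018, -0.843, -0.538, 553.641], [0.0, 0.0, 0.0, 1.0]] 365.2520972142974 256.80356062972885 188.34271900397223
[[-0.005, -0.984, 0.181, 374.818], [-1.0, 0.01, 0.026, -12.447], [-0.027, -0.181, -0.983, 1147.639], [0.0, 0.0, 0.0, 1.0]] 448.44146544593264 252.0852228913369 185.56453501331205
{'clock': 0.1, 'qpos': array([-1.12542797e+00,  3.53599659e-01,  1.63405938e+00, -2.08935391e-05,
        1.15518690e+00, -2.38244968e-03]), 'qvel': array([-0.00038817, -0.00169129, -0.00290025, -0.00119209, -0.00079848,
        0.00076683]), 'joint_efforts': array([ 4.49804875e-04, -6.06354260e+01, -3.42818177e+01,  4.24078360e-05,
        3.93813287e-03,  5.49501650e-06]), 'eef_pos': array([ 270.40827683, -563.00485617,  230.62394187]), 'tcp_rot': array([-3.14033932e+00,  1.61183490e-05,  4.47759268e-01]), 'contact_force': array([-0.39850486,  1.03524311, -0.09009364]), 'wrist_torque': array([-0.02952289, -0.0084116 ,  0.05249597]), 'grasp_force': 0.0, 'opening': 0.9992499576680031}
```

View pics/a.png

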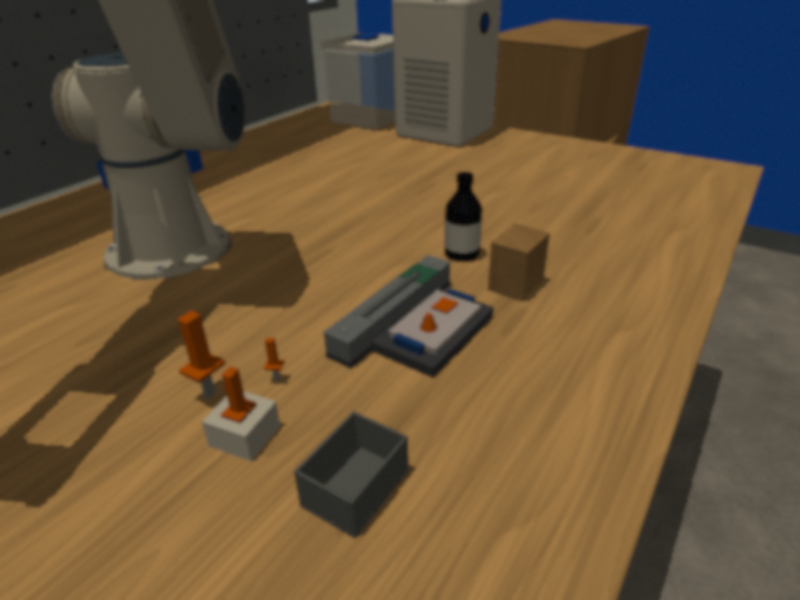

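View pics/b.png

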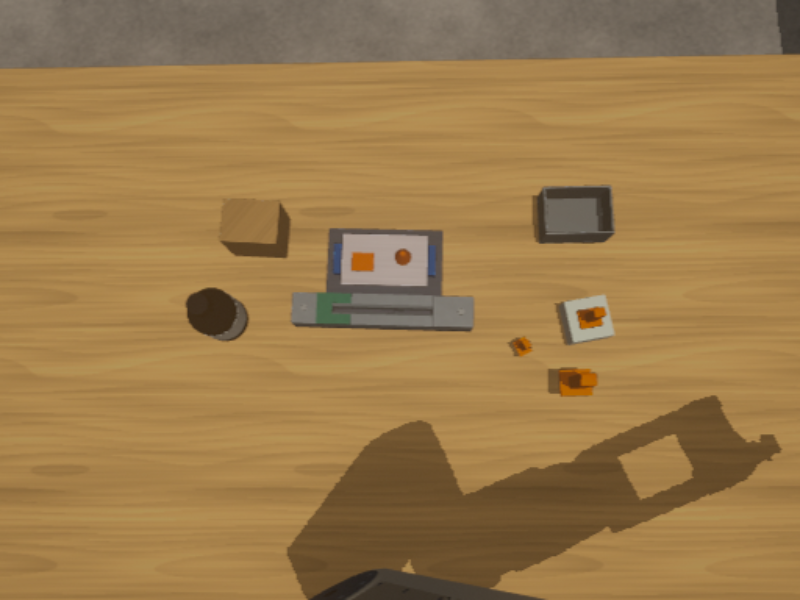

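Candidates for the key in the top picture (800x600 px): the big one at (577,382), the middle one in the white holder at (592,318), and the small one at (521,346). I choose the one in the holder. The rail runs from about (292,308) to (473,313), with its green end on the left (+y).

```bash
python3 - <<'E'
from h import *
f,im=grab("top"); s,ims=grab("scene")
hsv=cv2.cvtColor(im,cv2.COLOR_BGR2HSV)
def comps(m,z,n,mn=15):
    m=m.astype(np.uint8)*255
    for c in cv2.findContours(m,cv2.RETR_EXTERNAL,cv2.CHAIN_APPROX_NONE)[0]:
        if cv2.contourArea(c)<mn: continue
        P=np.array([onplane(f,u,v,z)[:2] for u,v in c[:,0]],np.float32)
        R=cv2.minAreaRect(P); print(n,c[:,0].mean(0).round(),np.round(R[0],1),np.round(R[1],1),round(R[2],1))
H,S,V=[hsv[...,i].astype(int) for i in range(3)]
comps((S<40)&(V>120),44,"white",100)
comps((H<14)&(S>190)&(V>90),50,"orange")
comps((H>45)&(H<90)&(S>50)&(V>40),50,"green",60)
y0=180;g=((S<60)&(V>75)|((H>45)&(H<90)&(S>50)))
m=np.zeros_like(g);m[184:215,180:310]=g[184:215,180:310]
comps(m,50,"rail",100)
A=cv2.resize(im[185:260,320:400],(640,600),interpolation=cv2.INTER_CUBIC)
cv2.imwrite("pics/c.png",A)
B=cv2.resize(im[140:220,180:310],(780,480),interpolation=cv2.INTER_CUBIC)
cv2.imwrite("pics/d.png",B)
E
```

```text
white [250. 204.] [530.1  21.1] [127.2  15.2] 88.0
white [290. 199.] [542.9 -77.1] [59.5 45.2] 89.5
white [376. 204.] [ 529.6 -289.4] [65.  64.4] 10.1
white [251. 191.] [563.   20.9] [123.   15.5] 87.8
white [194. 196.] [551.8 162.3] [35.1 47.3] 85.2
white [245. 166.] [628.3  33.2] [139.   82.8] 89.3
orange [257. 164.] [631.5   4. ] [20.1 20.6] 89.5
green [213. 197.] [549.2 113.9] [52.6 49.2] 87.1
rail [245. 197.] [548.2  36.2] [286.   65.1] 89.4
```

View pics/c.png

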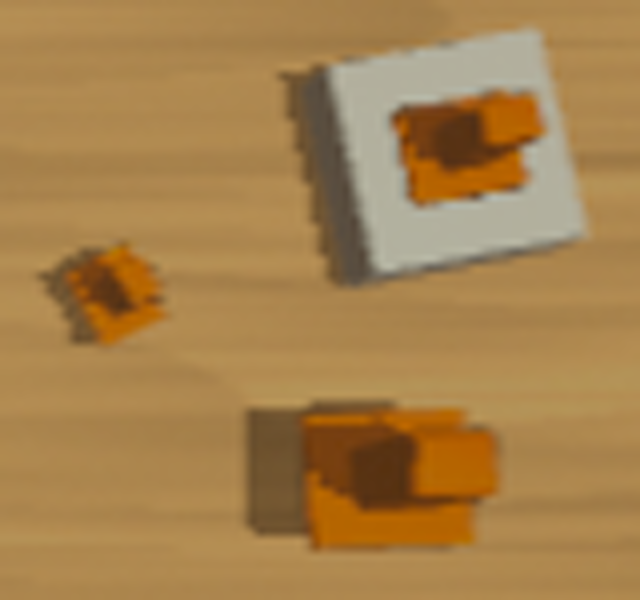

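View pics/d.png

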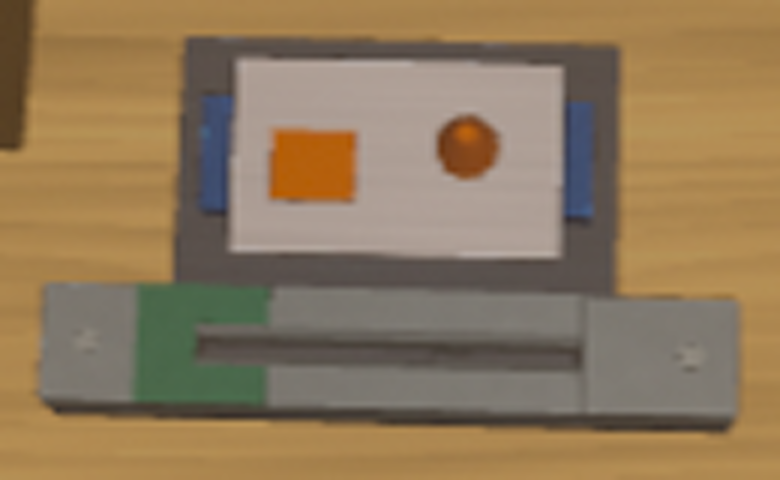

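Crop c shows the middle key in the white holder, with its collar centred near (462,150), its long side roughly along world y, and about 10° yaw. In crop d the rail top corners are (43,284), (740,300), (736,418) and (40,403), and the slot runs from (195,345) to (582,357).

```bash
cat >> h.py <<'E'
def plan(p,yaw):
    "shift in tool axes (units) after turning to yaw; turn units about tool z"
    s=r.sense(); y=s["tcp_rot"][2]; d=np.array(p)-s["eef_pos"]
    c,n=np.cos(yaw),np.sin(yaw)
    print("turnz",round(-np.degrees((yaw-y+np.pi)%(2*np.pi)-np.pi)/6,3),"dp",np.round([(c*d[0]+n*d[1])/40,(n*d[0]-c*d[1])/40,-d[2]/40],3))
E
python3 - <<'E'
from h import *
f,_=grab("top")
for p in [(43,284),(740,300),(736,418),(40,403),(195,345),(582,357)]:
    print(onplane(f,180+p[0]/6,140+p[1]/6,50)[:2].round(1))
for p in [(395,105),(415,205),(527,187),(512,92)]: print('collar',onplane(f,320+p[0]/8,185+p[1]/8,50)[:2].round(1))
print('handle top',onplane(f,320+512/8,185+120/8,110)[:2].round(1))
plan([529,-289,190],.176)
E
```

```text
[573.6 178.8]
[ 564.2 -110.4]
[ 515.1 -107.5]
[523.7 179. ]
[547.4 115.1]
[540.9 -44.9]
collar [ 542.3 -271.8]
collar [ 511.4 -276.3]
collar [ 516.6 -310.6]
collar [ 546.1 -307.7]
handle top [ 528.5 -291.1]
turnz 2.596 dp [ 7.562 -5.617  1.023]
```

Emit:
{"name": "play_rows", "arguments": {"rows": [{"dp": [0, 0, 0], "turn": [0, 0, 0.865], "fingers": 0}, {"dp": [0, 0, 0], "turn": [0, 0, 0.865], "fingers": 0}, {"dp": [0, 0, 0], "turn": [0, 0, 0.865], "fingers": 0}, {"dp": [0.75, -0.56, 0], "turn": [0, 0, 0], "fingers": 0}, {"dp": [0.75, -0.56, 0], "turn": [0, 0, 0], "fingers": 0}]}}

```text
clock: 0.67
eef_pos: [321.4, -509.1, 231.0]
tcp_rot: [3.141, 0.0, 0.172]
contact_force: [0.2, -0.4, -0.4]
opening: 0.997
grasp_force: 0.0
```

Emit:
{"name": "play_rows", "arguments": {"rows": [{"dp": [0.75, -0.56, 0], "turn": [0, 0, 0], "fingers": 0}, {"dp": [0.75, -0.56, 0], "turn": [0, 0, 0], "fingers": 0}, {"dp": [0.75, -0.56, 0], "turn": [0, 0, 0], "fingers": 0}, {"dp": [0.75, -0.56, 0], "turn": [0, 0, 0], "fingers": 0}, {"dp": [0.75, -0.56, 0], "turn": [0, 0, 0], "fingers": 0}]}}

```text
clock: 1.08
eef_pos: [450.8, -370.7, 231.3]
tcp_rot: [3.142, -0.0, 0.176]
contact_force: [0.7, -0.3, -0.3]
opening: 1.0
grasp_force: 0.0
```

Emit:
{"name": "play_rows", "arguments": {"rows": [{"dp": [0.6, -0.4, 0.2], "turn": [0, 0, 0], "fingers": 0}, {"dp": [0.5, -0.4, 0.3], "turn": [0, 0, 0], "fingers": 0}, {"dp": [0.4, -0.3, 0.2], "turn": [0, 0, 0], "fingers": 0}, {"dp": [0, 0, 0], "turn": [0, 0, 0], "fingers": 0}, {"dp": [0, 0, 0], "turn": [0, 0, 0], "fingers": 0}]}}

```text
clock: 1.5
eef_pos: [501.5, -317.5, 202.7]
tcp_rot: [-3.141, 0.001, 0.178]
contact_force: [0.2, -0.3, 0.5]
opening: 1.002
grasp_force: 0.0
```

```bash
python3 - <<'E'
from h import *
f,im=grab("wrist","w1.png"); print(np.round(f["pose"],3).tolist(),f["fx"],f["cx"],f["cy"])
s=r.sense();print(s["eef_pos"],s["tcp_rot"],s["contact_force"],s["clock"],proj(f,[528.5,-290,110]),proj(f,[529,-290,50]))
plan([529,-290,190],.176)
E
```

```text
[[0.177, -0.937, -0.302, 578.046], [-0.984, -0.168, -0.055, -303.187], [0.0, 0.307, -0.952, 345.295], [0.0, 0.0, 0.0, 1.0]] 272.26502044447597 255.37671229232635 190.4217166784522
[ 501.14949408 -318.39592109  203.21754877] [-3.14156975e+00  6.04189685e-04  1.77113123e-01] [-0.84378183  0.37470313  0.06438987] 1.55 (np.float64(230.42847904851178), np.float64(158.2985332867454)) (np.float64(235.30131401159107), np.float64(147.05725402167937))
turnz 0.011 dp [ 0.81  -0.577  0.33 ]
```

View pics/w1.png

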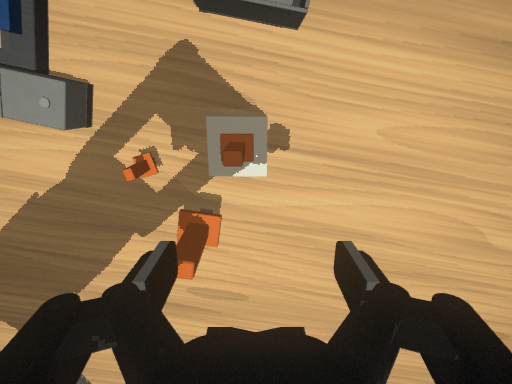

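The wrist picture shows the middle key in the holder, with its collar at about (238,147) and handle top at about (232,156). The big key is at (195,240) and the small one at (141,166). Predictions match to about 2 px.

```bash
python3 - <<'E'
from h import *
f,im=grab("wrist")
h=cv2.cvtColor(im,cv2.COLOR_BGR2HSV).astype(int)
m=np.zeros(im.shape[:2],np.uint8)
g=((h[...,1]<60)&(h[...,2]>60))|((h[...,0]<14)&(h[...,1]>150))
m[105:185,195:280]=g[105:185,195:280]*255
m=cv2.morphologyEx(m,cv2.MORPH_OPEN,np.ones((5,5)))
c=max(cv2.findContours(m,cv2.RETR_EXTERNAL,cv2.CHAIN_APPROX_NONE)[0],key=cv2.contourArea)
P=np.array([onplane(f,u,v,44)[:2] for u,v in c[:,0]],np.float32);print(cv2.minAreaRect(P))
o=((h[...,0]<14)&(h[...,1]>150)); o[:105]=o[185:]=0; o[:,:200]=o[:,275:]=0
v,u=np.nonzero(o);print(u.min(),u.max(),v.min(),v.max())
P=np.array([onplane(f,a,b,50)[:2] for a,b in zip(u,v)],np.float32);print(cv2.minAreaRect(P))
E
```

```text
((529.0185546875, -291.2084045410156), (66.20235443115234, 65.06597137451172), 10.10462760925293)
219 251 134 165
((525.8330688476562, -291.4390869140625), (33.834346771240234, 34.32526397705078), 10.100799560546875)
```

Emit:
{"name": "play_rows", "arguments": {"rows": [{"dp": [0.404, -0.282, 0.3], "turn": [0, 0, 0], "fingers": 0}, {"dp": [0.404, -0.283, 0.4], "turn": [0, 0, 0], "fingers": 0}, {"dp": [0, 0, 0.8], "turn": [0, 0, 0], "fingers": 0}, {"dp": [0, 0, 0.4], "turn": [0, 0, 0], "fingers": 0}, {"dp": [0, 0, 0], "turn": [0, 0, 0], "fingers": 0}]}}

```text
clock: 2.02
eef_pos: [526.6, -290.3, 124.2]
tcp_rot: [-3.138, 0.004, 0.175]
contact_force: [-1.6, 0.4, -0.3]
opening: 1.003
grasp_force: 0.0
```

Emit:
{"name": "play_rows", "arguments": {"rows": [{"dp": [0, 0, 0.5], "turn": [0, 0, 0], "fingers": 0}, {"dp": [0, 0, 0.5], "turn": [0, 0, 0], "fingers": 0}, {"dp": [0, 0, 0.4], "turn": [0, 0, 0], "fingers": 0}, {"dp": [0, 0, 0.25], "turn": [0, 0, 0], "fingers": 0}, {"dp": [0, 0, 0], "turn": [0, 0, 0], "fingers": 0}]}}

```text
clock: 2.43
eef_pos: [528.1, -291.0, 60.5]
tcp_rot: [-3.141, 0.001, 0.175]
contact_force: [-0.4, -0.5, -0.6]
opening: 1.005
grasp_force: 0.0
```

```bash
python3 - <<'E'
from h import *
f,im=grab("wrist","w2.png")
plan([529,-290.5,61],.176); s=r.sense(); print(s["contact_force"],s["eef_pos"])
E
```

```text
turnz -0.009 dp [ 0.008 -0.015  0.014]
[ 0.5000306  -0.12883856  0.595248  ] [ 528.79274203 -291.13839323   61.56230249]
```

View pics/w2.png

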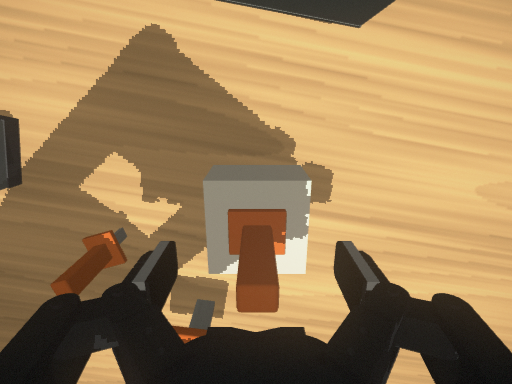

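The handle, at about (257,270), is centred between the fingers. Closing now.

Emit:
{"name": "play_rows", "arguments": {"rows": [{"dp": [0, 0, 0], "turn": [0, 0, 0], "fingers": 0.5}, {"dp": [0, 0, 0], "turn": [0, 0, 0], "fingers": 0.8}, {"dp": [0, 0, 0], "turn": [0, 0, 0], "fingers": 1}, {"dp": [0, 0, 0], "turn": [0, 0, 0], "fingers": 1}, {"dp": [0, 0, 0], "turn": [0, 0, 0], "fingers": 1}], "force": 50}}

```text
clock: 2.9
eef_pos: [529.4, -290.6, 61.9]
tcp_rot: [3.141, -0.001, 0.176]
contact_force: [-0.1, 0.7, -0.1]
opening: 0.299
grasp_force: 0.0
```

Emit:
{"name": "play_rows", "arguments": {"rows": [{"dp": [0, 0, 0], "turn": [0, 0, 0], "fingers": 1}, {"dp": [0, 0, 0], "turn": [0, 0, 0], "fingers": 1}, {"dp": [0, 0, 0], "turn": [0, 0, 0], "fingers": 1}, {"dp": [0, 0, 0], "turn": [0, 0, 0], "fingers": 1}, {"dp": [0, 0, 0], "turn": [0, 0, 0], "fingers": 1}]}}

```text
clock: 3.32
eef_pos: [529.4, -290.6, 61.8]
tcp_rot: [3.141, -0.001, 0.176]
contact_force: [-1.7, 0.4, 5.6]
opening: 0.208
grasp_force: 48.9
```

Emit:
{"name": "play_rows", "arguments": {"rows": [{"dp": [0, 0, -0.1], "turn": [0, 0, 0], "fingers": 1}, {"dp": [0, 0, -0.2], "turn": [0, 0, 0], "fingers": 1}, {"dp": [0, 0, -0.3], "turn": [0, 0, 0], "fingers": 1}, {"dp": [0, 0, -0.4], "turn": [0, 0, 0], "fingers": 1}, {"dp": [0, 0, 0], "turn": [0, 0, 0], "fingers": 1}]}}

```text
clock: 3.73
eef_pos: [530.9, -291.4, 104.7]
tcp_rot: [3.139, -0.004, 0.176]
contact_force: [0.4, -0.4, -2.1]
opening: 0.204
grasp_force: 48.9
```

Emit:
{"name": "play_rows", "arguments": {"rows": [{"dp": [0, 0, -0.6], "turn": [0, 0, 0], "fingers": 1}, {"dp": [0, 0, -0.6], "turn": [0, 0, 0], "fingers": 1}, {"dp": [0, 0, -0.1], "turn": [0, 0, 0.6], "fingers": 1}, {"dp": [0, 0, 0], "turn": [0, 0, 0.8], "fingers": 1}, {"dp": [0, 0, 0], "turn": [0, 0, 0.59], "fingers": 1}]}}

```text
clock: 4.15
eef_pos: [529.5, -290.6, 154.2]
tcp_rot: [3.141, -0.001, -0.037]
contact_force: [0.1, -0.4, -2.9]
opening: 0.204
grasp_force: 49.1
```

Emit:
{"name": "play_rows", "arguments": {"rows": [{"dp": [0, -0.5, 0], "turn": [0, 0, 0], "fingers": 1}, {"dp": [0, -0.8, 0], "turn": [0, 0, 0], "fingers": 1}, {"dp": [0, -0.9, 0], "turn": [0, 0, 0], "fingers": 1}, {"dp": [0, -0.9, 0], "turn": [0, 0, 0], "fingers": 1}, {"dp": [0, -0.9, 0], "turn": [0, 0, 0], "fingers": 1}]}}

```text
clock: 4.57
eef_pos: [534.0, -129.2, 153.3]
tcp_rot: [-3.142, -0.0, -0.033]
contact_force: [0.9, 0.4, -1.8]
opening: 0.205
grasp_force: 49.1
```

Emit:
{"name": "play_rows", "arguments": {"rows": [{"dp": [0, -0.9, 0], "turn": [0, 0, 0], "fingers": 1}, {"dp": [0, -0.9, 0], "turn": [0, 0, 0], "fingers": 1}, {"dp": [0, -0.9, 0], "turn": [0, 0, 0], "fingers": 1}, {"dp": [0, -0.9, 0], "turn": [0, 0, 0], "fingers": 1}, {"dp": [0, -0.9, 0], "turn": [0, 0, 0], "fingers": 1}]}}

```text
clock: 4.98
eef_pos: [539.9, 51.1, 153.5]
tcp_rot: [-3.142, -0.0, -0.032]
contact_force: [1.3, 0.3, -1.7]
opening: 0.204
grasp_force: 49.1
```

Emit:
{"name": "play_rows", "arguments": {"rows": [{"dp": [0.07, -0.7, 0], "turn": [0, 0, 0], "fingers": 1}, {"dp": [0, -0.4, 0], "turn": [0, 0, 0], "fingers": 1}, {"dp": [0, -0.2, 0], "turn": [0, 0, 0], "fingers": 1}, {"dp": [0, 0, 0], "turn": [0, 0, 0], "fingers": 1}, {"dp": [0, 0, 0], "turn": [0, 0, 0], "fingers": 1}]}}

```text
clock: 5.4
eef_pos: [544.4, 100.8, 153.2]
tcp_rot: [3.141, 0.0, -0.032]
contact_force: [-0.2, 0.1, -1.8]
opening: 0.2
grasp_force: 49.3
```

```bash
python3 - <<'E'
from h import *
f,im=grab("wrist","w3.png"); t,it=grab("top","t3.png")
plan([546.3,101,150],-.032); s=r.sense(); print(s["contact_force"],s["eef_pos"],s["tcp_rot"],proj(f,[546.3,101,50]),proj(f,[541.6,-45,50]))
E
```

```text
turnz -0.011 dp [ 0.045 -0.025  0.081]
[-0.48023067  0.02361068 -1.65246128] [544.47349843 100.0428233  153.22767538] [ 3.14119330e+00  2.45347386e-04 -3.31660622e-02] (np.float64(255.35061464938025), np.float64(187.09967590340207)) (np.float64(409.85766104646814), np.float64(187.02270507419584))
```

View pics/w3.png

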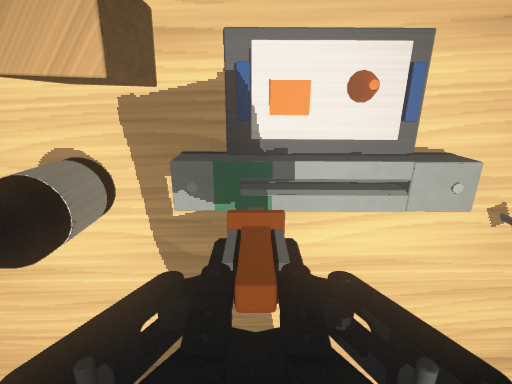

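The wrist picture shows the slot along row ~187 from col 240 to col 408, as predicted, with the key collar in the hand at (256,218). Next, precise rows and the key's pose in the hand.

```bash
python3 - <<'E'
from h import *
f,im=grab("wrist"); g=cv2.cvtColor(im,cv2.COLOR_BGR2GRAY).astype(int)
for c0 in (285,335,385): print(c0,list(zip(range(172,202),g[172:202,c0-8:c0+8].mean(1).round().astype(int).tolist())))
print("row",list(zip(range(230,250),g[187,230:250].tolist())),list(zip(range(400,416),g[187,400:416].tolist())))
h=cv2.cvtColor(im,cv2.COLOR_BGR2HSV).astype(int); o=((h[...,0]<14)&(h[...,1]>150));o[:200]=0
for v in (212,216,220,224): 
    u=np.nonzero(o[v])[0]; print(v,u.min(),u.max())
v=np.nonzero(o[:,256])[0];print(v.min(),v.max()); p=g[200:235,256];print(p.tolist())
s=r.sense();z=s["eef_pos"][2]-17.8+6
print("proj collar far edge if centred",[proj(f,[s["eef_pos"][0]+15,s["eef_pos"][1]+e,z]) for e in(18,0,-18)])
for u,v in [(240,187),(408,187)]: print(onplane(f,u,v,50))
E
```

```text
285 [(172, 95), (173, 95), (174, 95), (175, 96), (176, 95), (177, 95), (178, 94), (179, 82), (180, 80), (181, 94), (182, 66), (183, 70), (184, 76), (185, 76), (186, 76), (187, 76), (188, 77), (189, 92), (190, 126), (191, 127), (192, 127), (193, 125), (194, 102), (195, 161), (196, 171), (197, 170), (198, 170), (199, 170), (200, 170), (201, 171)]
335 [(172, 177), (173, 177), (174, 176), (175, 177), (176, 176), (177, 177), (178, 174), (179, 138), (180, 127), (181, 124), (182, 76), (183, 77), (184, 81), (185, 81), (186, 82), (187, 82), (188, 82), (189, 87), (190, 130), (191, 130), (192, 131), (193, 130), (194, 132), (195, 155), (196, 174), (197, 174), (198, 174), (199, 174), (200, 174), (201, 173)]
385 [(172, 170), (173, 172), (174, 171), (175, 171), (176, 172), (177, 172), (178, 170), (179, 147), (180, 125), (181, 123), (182, 74), (183, 71), (184, 80), (185, 81), (186, 81), (187, 81), (188, 82), (189, 86), (190, 129), (191, 130), (192, 130), (193, 129), (194, 118), (195, 151), (196, 171), (197, 170), (198, 170), (199, 170), (200, 169), (201, 169)]
row [(230, 70), (231, 72), (232, 71), (
[... 174 characters left out ...]
 (249, 73)] [(400, 79), (401, 77), (402, 75), (403, 73), (404, 74), (405, 73), (406, 72), (407, 76), (408, 106), (409, 137), (410, 157), (411, 170), (412, 168), (413, 167), (414, 166), (415, 167)]
212 227 284
216 227 284
220 227 511
224 227 511
210 312
[71, 71, 72, 71, 70, 71, 71, 78, 83, 83, 76, 77, 79, 94, 92, 93, 94, 94, 95, 93, 97, 94, 95, 94, 93, 94, 79, 75, 74, 74, 75, 75, 74, 75, 76]
proj collar far edge if centred [(np.float64(225.7885722507909), np.float64(211.59608086230745)), (np.float64(255.23349320107855), np.float64(210.6542268146991)), (np.float64(284.73618320805696), np.float64(209.7105249095277))]
[546.94418429 114.7328026   50.        ]
[541.501278  -43.9983128  50.       ]
```

Emit:
{"name": "play_rows", "arguments": {"rows": [{"dp": [0.05, -0.034, 0], "turn": [0, 0, 0], "fingers": 1}, {"dp": [0, 0, 0.5], "turn": [0, 0, 0], "fingers": 1}, {"dp": [0, 0, 0.5], "turn": [0, 0, 0], "fingers": 1}, {"dp": [0, 0, 0.1], "turn": [0, 0, 0], "fingers": 1}, {"dp": [0, 0, 0], "turn": [0, 0, 0], "fingers": 1}]}}

```text
clock: 5.97
eef_pos: [545.6, 101.8, 108.1]
tcp_rot: [3.141, 0.003, -0.033]
contact_force: [0.0, -0.3, -1.5]
opening: 0.205
grasp_force: 49.3
```

```bash
python3 - <<'E'
from h import *
f,im=grab("wrist","w4.png"); g,ig=grab("scene")
cv2.imwrite("pics/s4.png",cv2.resize(ig[150:240,200:300],(660,594),interpolation=cv2.INTER_CUBIC))
P=[]
for i in range(4):
    s=r.sense();P.append(s["eef_pos"]); grab("wrist")
print(np.round(P,2),s["contact_force"]); plan([546.5,101.3,77.8],-.033)
E
```

```text
[[547.05 102.27 109.8 ]
 [547.41 102.4  110.22]
 [547.48 102.5  110.35]
 [547.43 102.55 110.35]] [-0.00351354  0.12823278 -2.01103414]
turnz 0.005 dp [-0.019  0.032  0.811]
```

View pics/s4.png

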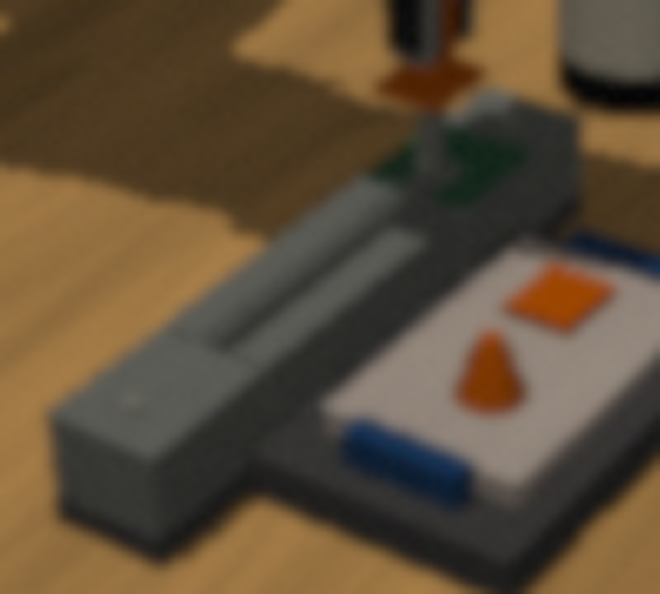

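The scene crop shows the blade over the green-marked part of the slot, at about (432,150). Measuring once more with the arm settled.

```bash
python3 - <<'E'
from h import *
f,im=grab("wrist"); g=cv2.cvtColor(im,cv2.COLOR_BGR2GRAY).astype(int)
s=r.sense();e=s["eef_pos"];print(e,s["tcp_rot"])
for c0 in (310,370):
    p=g[130:215,c0-6:c0+6].mean(1); d=np.diff(p); k=[i+130.5 for i in np.nonzero(abs(d)>12)[0]]; print(c0,[(q,int(d[int(q-130)])) for q in k])
h=cv2.cvtColor(im,cv2.COLOR_BGR2HSV).astype(int); o=((h[...,0]<14)&(h[...,1]>150));o[:190]=0
v=np.nonzero(o[:,240:270].all(1))[0];print(v.min()); u=np.nonzero(o[v.min()+4,200:310])[0]+200;print(u.min(),u.max())
z=e[2]-17.8+6
print([np.round(proj(f,[e[0]+15,e[1]+q,z]),1) for q in(18,0,-18)])
print("mouth proj at x=546.5,y=101; -8/+8",[np.round(proj(f,[544.2+a,35,50]),1) for a in(8,-8)],np.round(proj(f,[544.2,35,50]),1))
E
```

```text
[547.16276153 102.5849083  110.10754741] [-3.14131606e+00 -1.29477535e-03 -3.23550755e-02]
310 [(np.float64(149.5), -106), (np.float64(164.5), -22), (np.float64(165.5), -22), (np.float64(167.5), 12), (np.float64(175.5), 38), (np.float64(176.5), 13), (np.float64(196.5), -20), (np.float64(199.5), -34), (np.float64(208.5), 44)]
370 [(np.float64(149.5), -119), (np.float64(163.5), -24), (np.float64(164.5), -12), (np.float64(167.5), 14), (np.float64(175.5), 44), (np.float64(176.5), 42), (np.float64(196.5), -20), (np.float64(197.5), -19), (np.float64(199.5), -44), (np.float64(208.5), 34), (np.float64(209.5), 12)]
210
227 284
[array([225.8, 211.8]), array([255.2, 210.9]), array([284.6, 210. ])]
mouth proj at x=546.5,y=101; -8/+8 [array([341.2, 196.9]), array([339.9, 215.7])] [340.6 206.4]
```

Emit:
{"name": "play_rows", "arguments": {"rows": [{"dp": [-0.028, 0.03, 0], "turn": [0, 0, 0], "fingers": 1}, {"dp": [0, 0, 0.15], "turn": [0, 0, 0], "fingers": 1}, {"dp": [0, 0, 0.15], "turn": [0, 0, 0], "fingers": 1}, {"dp": [0, 0, 0], "turn": [0, 0, 0], "fingers": 1}, {"dp": [0, 0, 0], "turn": [0, 0, 0], "fingers": 1}]}}

```text
clock: 6.73
eef_pos: [545.9, 101.4, 97.1]
tcp_rot: [-3.142, -0.0, -0.032]
contact_force: [1.0, -0.3, 1.7]
opening: 0.206
grasp_force: 49.8
```

Emit:
{"name": "play_rows", "arguments": {"rows": [{"dp": [0, 0, 0.1], "turn": [0, 0, 0], "fingers": 1}, {"dp": [0, 0, 0.1], "turn": [0, 0, 0], "fingers": 1}, {"dp": [0, 0, 0], "turn": [0, 0, 0], "fingers": 1}, {"dp": [0, 0, 0], "turn": [0, 0, 0], "fingers": 1}, {"dp": [0, 0, 0], "turn": [0, 0, 0], "fingers": 1}]}}

```text
clock: 7.15
eef_pos: [545.9, 101.4, 89.1]
tcp_rot: [-3.142, -0.001, -0.032]
contact_force: [5.3, -0.3, -4.7]
opening: 0.202
grasp_force: 50.3
```

Emit:
{"name": "play_rows", "arguments": {"rows": [{"dp": [0.015, 0, 0], "turn": [0, 0, 0], "fingers": 1}, {"dp": [0, 0, 0], "turn": [0, 0, 0], "fingers": 1}, {"dp": [0, 0, 0.1], "turn": [0, 0, 0], "fingers": 1}, {"dp": [0, 0, 0], "turn": [0, 0, 0], "fingers": 1}, {"dp": [0, 0, 0], "turn": [0, 0, 0], "fingers": 1}]}}

```text
clock: 7.57
eef_pos: [546.1, 101.3, 85.1]
tcp_rot: [-3.142, 0.0, -0.032]
contact_force: [4.0, 0.7, -4.3]
opening: 0.202
grasp_force: 50.4
```

Emit:
{"name": "play_rows", "arguments": {"rows": [{"dp": [0, 0, 0.08], "turn": [0, 0, 0], "fingers": 1}, {"dp": [0, 0, 0], "turn": [0, 0, 0], "fingers": 1}, {"dp": [0, 0, 0.06], "turn": [0, 0, 0], "fingers": 1}, {"dp": [0, 0, 0], "turn": [0, 0, 0], "fingers": 1}, {"dp": [0, 0, 0], "turn": [0, 0, 0], "fingers": 1}]}}

```text
clock: 7.98
eef_pos: [546.2, 101.3, 79.7]
tcp_rot: [-3.142, -0.0, -0.032]
contact_force: [4.8, 0.2, -2.2]
opening: 0.206
grasp_force: 50.8
```

Emit:
{"name": "play_rows", "arguments": {"rows": [{"dp": [0.02, 0, 0], "turn": [0, 0, 0], "fingers": 1}, {"dp": [0, 0, 0], "turn": [0, 0, 0], "fingers": 1}, {"dp": [0, 0, 0.05], "turn": [0, 0, 0], "fingers": 1}, {"dp": [0, 0, 0], "turn": [0, 0, 0], "fingers": 1}, {"dp": [0, 0, 0], "turn": [0, 0, 0], "fingers": 1}]}}

```text
clock: 8.4
eef_pos: [546.5, 101.2, 77.5]
tcp_rot: [3.141, 0.001, -0.032]
contact_force: [0.3, 0.4, 1.4]
opening: 0.204
grasp_force: 50.9
```

Emit:
{"name": "play_rows", "arguments": {"rows": [{"dp": [0, 0, 0.05], "turn": [0, 0, 0], "fingers": 1}, {"dp": [0, 0, 0], "turn": [0, 0, 0], "fingers": 1}, {"dp": [0, 0, 0], "turn": [0, 0, 0], "fingers": 1}]}}

```text
clock: 8.65
eef_pos: [546.5, 101.3, 75.6]
tcp_rot: [3.141, 0.001, -0.032]
contact_force: [-0.7, -0.0, 1.9]
opening: 0.202
grasp_force: 51.0
```

Emit:
{"name": "play_rows", "arguments": {"rows": [{"dp": [0, 0.05, 0], "turn": [0, 0, 0], "fingers": 1}, {"dp": [0, 0.1, 0], "turn": [0, 0, 0], "fingers": 1}, {"dp": [0, 0.1, 0], "turn": [0, 0, 0], "fingers": 1}, {"dp": [0, 0.1, 0], "turn": [0, 0, 0], "fingers": 1}, {"dp": [0, 0.05, 0], "turn": [0, 0, 0], "fingers": 1}]}}

```text
clock: 9.07
eef_pos: [546.3, 84.7, 75.7]
tcp_rot: [-3.142, 0.0, -0.033]
contact_force: [-0.2, 2.6, 1.6]
opening: 0.205
grasp_force: 51.1
```

Emit:
{"name": "play_rows", "arguments": {"rows": [{"dp": [0, 0.05, 0], "turn": [0, 0, 0], "fingers": 1}, {"dp": [0, 0.1, 0], "turn": [0, 0, 0], "fingers": 1}, {"dp": [0, 0.1, 0], "turn": [0, 0, 0], "fingers": 1}, {"dp": [0, 0.1, 0], "turn": [0, 0, 0], "fingers": 1}, {"dp": [0, 0.05, 0], "turn": [0, 0, 0], "fingers": 1}]}}

```text
clock: 9.48
eef_pos: [545.8, 68.7, 75.7]
tcp_rot: [3.142, 0.0, -0.033]
contact_force: [0.1, 1.5, 1.5]
opening: 0.206
grasp_force: 51.1
```

Emit:
{"name": "play_rows", "arguments": {"rows": [{"dp": [0, 0.08, 0], "turn": [0, 0, 0], "fingers": 1}, {"dp": [0, 0.1, 0], "turn": [0, 0, 0], "fingers": 1}, {"dp": [0, 0.05, 0], "turn": [0, 0, 0], "fingers": 1}, {"dp": [0, 0, 0], "turn": [0, 0, 0], "fingers": 1}, {"dp": [0, 0, 0], "turn": [0, 0, 0], "fingers": 1}]}}

```text
clock: 9.9
eef_pos: [545.5, 59.7, 75.7]
tcp_rot: [3.141, 0.0, -0.032]
contact_force: [1.0, -0.4, 1.5]
opening: 0.205
grasp_force: 51.0
```

Emit:
{"name": "play_rows", "arguments": {"rows": [{"dp": [0, 0.04, 0], "turn": [0, 0, 0], "fingers": 1}, {"dp": [0, 0.04, 0], "turn": [0, 0, 0], "fingers": 1}, {"dp": [0, 0.04, 0], "turn": [0, 0, 0], "fingers": 1}, {"dp": [0, 0, 0], "turn": [0, 0, 0], "fingers": 1}]}}

```text
clock: 10.23
eef_pos: [545.4, 55.2, 75.7]
tcp_rot: [-3.142, -0.0, -0.032]
contact_force: [1.1, 1.4, 1.0]
opening: 0.208
grasp_force: 51.1
```

Emit:
{"name": "play_rows", "arguments": {"rows": [{"dp": [0, 0.035, 0], "turn": [0, 0, 0], "fingers": 1}, {"dp": [0, 0.035, 0], "turn": [0, 0, 0], "fingers": 1}, {"dp": [0, 0.03, 0], "turn": [0, 0, 0], "fingers": 1}, {"dp": [0, 0, 0], "turn": [0, 0, 0], "fingers": 1}]}}

```text
clock: 10.57
eef_pos: [545.3, 51.1, 75.7]
tcp_rot: [3.142, -0.0, -0.032]
contact_force: [-0.1, 1.4, 2.3]
opening: 0.202
grasp_force: 51.1
```

Emit:
{"name": "play_rows", "arguments": {"rows": [{"dp": [0, 0.035, 0], "turn": [0, 0, 0], "fingers": 1}, {"dp": [0, 0.035, 0], "turn": [0, 0, 0], "fingers": 1}, {"dp": [0, 0.03, 0], "turn": [0, 0, 0], "fingers": 1}, {"dp": [0, 0, 0], "turn": [0, 0, 0], "fingers": 1}]}}

```text
clock: 10.9
eef_pos: [545.1, 47.1, 75.7]
tcp_rot: [3.141, 0.0, -0.032]
contact_force: [0.7, 2.0, 1.6]
opening: 0.206
grasp_force: 51.1
```

Emit:
{"name": "play_rows", "arguments": {"rows": [{"dp": [0, 0.035, 0], "turn": [0, 0, 0], "fingers": 1}, {"dp": [0, 0.035, 0], "turn": [0, 0, 0], "fingers": 1}, {"dp": [0, 0.03, 0], "turn": [0, 0, 0], "fingers": 1}, {"dp": [0, 0, 0], "turn": [0, 0, 0], "fingers": 1}]}}

```text
clock: 11.23
eef_pos: [545.0, 43.1, 75.7]
tcp_rot: [3.142, 0.0, -0.032]
contact_force: [0.2, 1.5, 2.5]
opening: 0.201
grasp_force: 51.1
```

Emit:
{"name": "play_rows", "arguments": {"rows": [{"dp": [0, 0.035, 0], "turn": [0, 0, 0], "fingers": 1}, {"dp": [0, 0.035, 0], "turn": [0, 0, 0], "fingers": 1}, {"dp": [0, 0.03, 0], "turn": [0, 0, 0], "fingers": 1}, {"dp": [0, 0, 0], "turn": [0, 0, 0], "fingers": 1}]}}

```text
clock: 11.57
eef_pos: [544.9, 39.1, 75.7]
tcp_rot: [3.141, 0.0, -0.032]
contact_force: [0.1, 1.1, 2.0]
opening: 0.205
grasp_force: 51.1
```

Emit:
{"name": "play_rows", "arguments": {"rows": [{"dp": [0, 0.035, 0], "turn": [0, 0, 0], "fingers": 1}, {"dp": [0, 0.035, 0], "turn": [0, 0, 0], "fingers": 1}, {"dp": [0, 0.03, 0], "turn": [0, 0, 0], "fingers": 1}, {"dp": [0, 0, 0], "turn": [0, 0, 0], "fingers": 1}]}}

```text
clock: 11.9
eef_pos: [544.7, 35.1, 75.7]
tcp_rot: [3.142, 0.0, -0.032]
contact_force: [1.0, 1.3, 2.4]
opening: 0.2
grasp_force: 51.1
```

Emit:
{"name": "play_rows", "arguments": {"rows": [{"dp": [0, 0.035, 0], "turn": [0, 0, 0], "fingers": 1}, {"dp": [0, 0.035, 0], "turn": [0, 0, 0], "fingers": 1}, {"dp": [0, 0.03, 0], "turn": [0, 0, 0], "fingers": 1}, {"dp": [0, 0, 0], "turn": [0, 0, 0], "fingers": 1}]}}

```text
clock: 12.23
eef_pos: [544.6, 31.1, 75.7]
tcp_rot: [3.141, 0.0, -0.032]
contact_force: [0.7, 1.5, 0.9]
opening: 0.2
grasp_force: 51.0
```

Emit:
{"name": "play_rows", "arguments": {"rows": [{"dp": [0, 0.035, 0], "turn": [0, 0, 0], "fingers": 1}, {"dp": [0, 0.035, 0], "turn": [0, 0, 0], "fingers": 1}, {"dp": [0, 0.03, 0], "turn": [0, 0, 0], "fingers": 1}, {"dp": [0, 0, 0], "turn": [0, 0, 0], "fingers": 1}]}}

```text
clock: 12.57
eef_pos: [544.5, 27.1, 75.7]
tcp_rot: [3.142, -0.0, -0.032]
contact_force: [0.0, 2.3, 1.3]
opening: 0.206
grasp_force: 51.1
```

Emit:
{"name": "play_rows", "arguments": {"rows": [{"dp": [0, 0.035, 0], "turn": [0, 0, 0], "fingers": 1}, {"dp": [0, 0.035, 0], "turn": [0, 0, 0], "fingers": 1}, {"dp": [0, 0.03, 0], "turn": [0, 0, 0], "fingers": 1}, {"dp": [0, 0, 0], "turn": [0, 0, 0], "fingers": 1}]}}

```text
clock: 12.9
eef_pos: [544.3, 23.1, 75.7]
tcp_rot: [3.142, 0.0, -0.032]
contact_force: [-0.1, 1.8, 1.4]
opening: 0.201
grasp_force: 51.1
```

Emit:
{"name": "play_rows", "arguments": {"rows": [{"dp": [0, 0.035, 0], "turn": [0, 0, 0], "fingers": 1}, {"dp": [0, 0.035, 0], "turn": [0, 0, 0], "fingers": 1}, {"dp": [0, 0.03, 0], "turn": [0, 0, 0], "fingers": 1}, {"dp": [0, 0, 0], "turn": [0, 0, 0], "fingers": 1}]}}

```text
clock: 13.23
eef_pos: [544.2, 19.1, 75.7]
tcp_rot: [3.141, 0.0, -0.032]
contact_force: [-0.4, 0.7, 1.5]
opening: 0.203
grasp_force: 51.1
```

Emit:
{"name": "play_rows", "arguments": {"rows": [{"dp": [0, 0.035, 0], "turn": [0, 0, 0], "fingers": 1}, {"dp": [0, 0.035, 0], "turn": [0, 0, 0], "fingers": 1}, {"dp": [0, 0.03, 0], "turn": [0, 0, 0], "fingers": 1}, {"dp": [0, 0, 0], "turn": [0, 0, 0], "fingers": 1}]}}

```text
clock: 13.57
eef_pos: [544.1, 15.1, 75.7]
tcp_rot: [3.141, 0.0, -0.032]
contact_force: [0.7, 1.7, 1.3]
opening: 0.203
grasp_force: 51.0
```

Emit:
{"name": "play_rows", "arguments": {"rows": [{"dp": [0, 0.035, 0], "turn": [0, 0, 0], "fingers": 1}, {"dp": [0, 0.035, 0], "turn": [0, 0, 0], "fingers": 1}, {"dp": [0, 0.03, 0], "turn": [0, 0, 0], "fingers": 1}, {"dp": [0, 0, 0], "turn": [0, 0, 0], "fingers": 1}]}}

```text
clock: 13.9
eef_pos: [543.7, 10.9, 75.4]
tcp_rot: [3.141, 0.001, -0.032]
contact_force: [0.0, -0.1, -1.5]
opening: 0.201
grasp_force: 51.1
```

The blade dropped: Fz fell to the key's own weight. Stop sliding and lower gently.

Emit:
{"name": "play_rows", "arguments": {"rows": [{"dp": [0, 0, 0.04], "turn": [0, 0, 0], "fingers": 1}, {"dp": [0, 0, 0.04], "turn": [0, 0, 0], "fingers": 1}, {"dp": [0, 0, 0], "turn": [0, 0, 0], "fingers": 1}, {"dp": [0, 0, 0], "turn": [0, 0, 0], "fingers": 1}]}}

```text
clock: 14.23
eef_pos: [543.6, 11.2, 72.1]
tcp_rot: [3.141, 0.001, -0.032]
contact_force: [0.8, -0.3, -1.6]
opening: 0.203
grasp_force: 50.9
```

Emit:
{"name": "play_rows", "arguments": {"rows": [{"dp": [0, 0, 0.04], "turn": [0, 0, 0], "fingers": 1}, {"dp": [0, 0, 0.03], "turn": [0, 0, 0], "fingers": 1}, {"dp": [0, 0, 0], "turn": [0, 0, 0], "fingers": 1}, {"dp": [0, 0, 0], "turn": [0, 0, 0], "fingers": 1}]}}

```text
clock: 14.57
eef_pos: [544.0, 11.3, 69.6]
tcp_rot: [3.141, 0.0, -0.032]
contact_force: [0.9, -0.8, -2.4]
opening: 0.199
grasp_force: 50.9
```

Emit:
{"name": "play_rows", "arguments": {"rows": [{"dp": [0, 0, 0.03], "turn": [0, 0, 0], "fingers": 1}, {"dp": [0, 0, 0], "turn": [0, 0, 0], "fingers": 1}, {"dp": [0, 0, 0.015], "turn": [0, 0, 0], "fingers": 1}, {"dp": [0, 0, 0], "turn": [0, 0, 0], "fingers": 1}, {"dp": [0, 0, 0], "turn": [0, 0, 0], "fingers": 1}]}}

```text
clock: 14.98
eef_pos: [544.1, 11.3, 67.9]
tcp_rot: [3.142, -0.0, -0.032]
contact_force: [0.2, -2.3, -1.8]
opening: 0.204
grasp_force: 51.0
```

Emit:
{"name": "play_rows", "arguments": {"rows": [{"dp": [0, 0, 0.02], "turn": [0, 0, 0], "fingers": 1}, {"dp": [0, 0, 0], "turn": [0, 0, 0], "fingers": 1}, {"dp": [0, 0, 0], "turn": [0, 0, 0], "fingers": 1}]}}

```text
clock: 15.23
eef_pos: [544.1, 11.3, 67.8]
tcp_rot: [3.142, -0.0, -0.032]
contact_force: [-2.3, -3.1, 7.0]
opening: 0.201
grasp_force: 52.3
```

```bash
python3 - <<'E'
from h import *
g,ig=grab("scene")
u,v=map(int,proj(g,[543.6,11,60]))
cv2.imwrite("pics/s5.png",cv2.resize(ig[v-45:v+35,u-45:u+45],(720,600),interpolation=cv2.INTER_CUBIC)); print(u,v,np.round(r.sense()["contact_force"],1))
E
```

```text
244 187 [-3.2 -2.9  7.6]
```

View pics/s5.png

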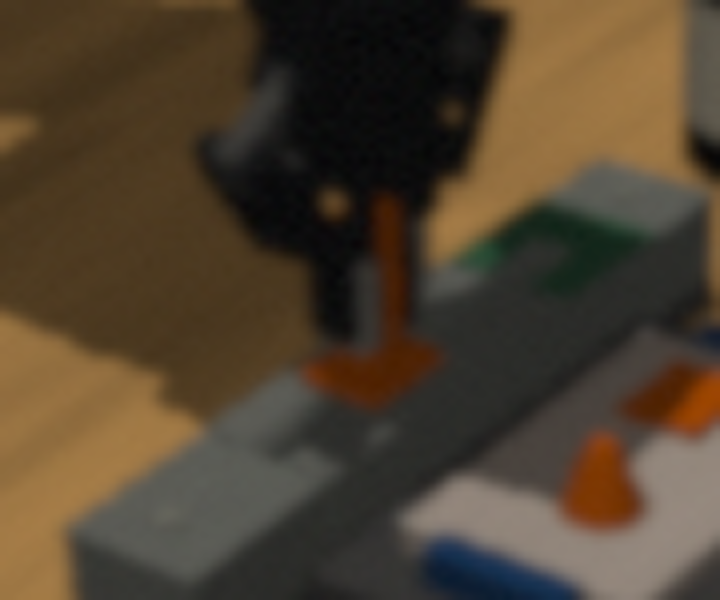

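The crop shows the collar, at about (375,372), lying flat on the rail. Releasing now, then withdrawing straight up.

Emit:
{"name": "play_rows", "arguments": {"rows": [{"dp": [0, 0, 0], "turn": [0, 0, 0], "fingers": 0.7}, {"dp": [0, 0, 0], "turn": [0, 0, 0], "fingers": 0.5}, {"dp": [0, 0, 0], "turn": [0, 0, 0], "fingers": 0.3}, {"dp": [0, 0, 0], "turn": [0, 0, 0], "fingers": 0.3}, {"dp": [0, 0, 0], "turn": [0, 0, 0], "fingers": 0.3}]}}

```text
clock: 15.7
eef_pos: [543.9, 11.5, 67.0]
tcp_rot: [-3.141, 0.0, -0.032]
contact_force: [-0.6, 0.7, -1.2]
opening: 0.701
grasp_force: 0.0
```

Emit:
{"name": "play_rows", "arguments": {"rows": [{"dp": [0, 0, -0.3], "turn": [0, 0, 0], "fingers": 0.3}, {"dp": [0, 0, -0.5], "turn": [0, 0, 0], "fingers": 0.3}, {"dp": [0, 0, -0.7], "turn": [0, 0, 0], "fingers": 0.3}, {"dp": [0, 0, -0.7], "turn": [0, 0, 0], "fingers": 0.3}, {"dp": [0, 0, -0.5], "turn": [0, 0, 0], "fingers": 0.3}]}}

```text
clock: 16.12
eef_pos: [544.6, 11.4, 178.2]
tcp_rot: [-3.141, -0.002, -0.032]
contact_force: [0.1, 1.1, 0.3]
opening: 0.699
grasp_force: 0.0
```

Emit:
{"name": "play_rows", "arguments": {"rows": [{"dp": [0, 0, -0.5], "turn": [0, 0, 0], "fingers": 0.3}, {"dp": [-0.5, 0, -0.5], "turn": [0, 0, 0], "fingers": 0.3}, {"dp": [-0.5, 0, 0], "turn": [0, 0, 0], "fingers": 0.3}, {"dp": [0, 0, 0], "turn": [0, 0, 0], "fingers": 0.3}, {"dp": [0, 0, 0], "turn": [0, 0, 0], "fingers": 0.3}]}}

```text
clock: 16.53
eef_pos: [503.6, 12.7, 216.2]
tcp_rot: [-3.141, -0.001, -0.032]
contact_force: [1.5, -0.1, -0.1]
opening: 0.699
grasp_force: 0.0
```

```bash
python3 - <<'E'
from h import *
g,ig=grab("scene"); f,im=grab("wrist")
u,v=map(int,proj(g,[543.6,11,60]))
A=cv2.resize(ig[v-45:v+35,u-45:u+45],(450,400),interpolation=cv2.INTER_CUBIC)
cv2.imwrite("pics/s6.png",A)
for n,F,I in(("s",g,ig),("w",f,im)):
    h=cv2.cvtColor(I,cv2.COLOR_BGR2HSV).astype(int);o=((h[...,0]<14)&(h[...,1]>150)).astype(np.uint8)
    k,_,st,ce=cv2.connectedComponentsWithStats(o); print(n,[st[i].tolist() for i in range(1,k) if st[i][4]>40][:8])
    print([np.round(proj(F,[543.6,11,z])).tolist() for z in(50,56,116)])
print(r.sense()["clock"])
E
```

```text
s [[237, 169, 17, 27, 237], [277, 191, 15, 9, 86], [115, 200, 29, 45, 638], [270, 201, 9, 11, 71], [169, 216, 12, 22, 139]]
[[245.0, 191.0], [245.0, 189.0], [244.0, 168.0]]
w [[249, 39, 25, 27, 506], [184, 47, 34, 31, 1025], [240, 127, 33, 29, 908], [404, 166, 40, 30, 609], [457, 211, 55, 48, 1738]]
[[256.0, 139.0], [256.0, 140.0], [256.0, 148.0]]
16.6333
```

View pics/s6.png

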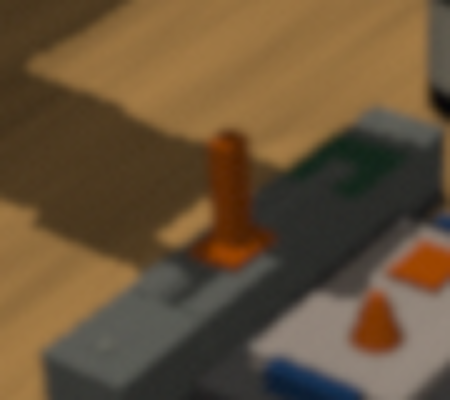

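The key stands upright at about (232,200), its collar flat on the rail, and the robot is clear of it.

```bash
python3 -c "
from rig import r
print(r.sign_off())"
```

```text
the job is handed in; nothing more can be done
None
```

The key is locked in the notch about 25 mm on the far side of the slot's centre from the green-marked end, collar flat on the rail and released; the job was handed in at about 17 s, with the bottle, carton and tub left alone.

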